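Make up the thrower's and the hand-builder's tool kits

TASK

Make up two class kits from the tools lying on the pottery bench: the bean-shaped wooden rib, the large loop tool and the lidded jar go into the slatted wooden crate; the pony roller and the small loop tool go into the cream plastic tub. Set each thing down gently on its container's floor, without dropping it, lying flat (the jar standing upright) beside the others and not on top of them. Leave the straight wooden scraper and the wooden knife where they lie.

Things in the scene. Friction and masses are not known exactly. Their poses are not given: they have to be found in the camera images.
- crate: Slatted pale-wood crate, open on top, fixed on the bench: 260 x 180 mm outside (plus thin battens at the corners), 57 mm high. Origin: centre of its underside; x along its long side, y along its short side, z up. Walls 8 mm, so inside 244 x 164 mm; inner floor 6 mm above the bench.
- tub: Cream plastic tub with smooth closed sides, open on top, fixed on the bench: 250 x 172 mm outside plus a narrow rim and a small grip at each end, 52 mm high. Origin: centre of its underside; x along its long side, y along its short side, z up. Walls 4 mm, so inside 242 x 164 mm; inner floor 5 mm above the bench.
- rib_center (a point): Throwing rib: flat bean-shaped piece of brown beech with a small dark spot near one end, 102 mm long, 44 mm wide across its middle, 10 mm thick, 40 g, lying flat. Point: at its middle, 5 mm up; x along its length, y across its width (at the middle its edges lie 21 mm to -y and 24 mm to +y), z up.
- big_loop_center (a point): Large loop tool: flat-sided boxwood handle 106 mm long, 16 mm wide, 14 mm thick, brass ferrule, wide pear-shaped steel wire loop (42 mm wide); 170 mm long in all, 50 g, lying flat. Point: on the handle near the balance, 7 mm up; x along the tool (handle's end 72 mm to -x, loop's end 98 mm to +x), y across the handle, z up.
- jar_center (a point): Small lidded jar of slip, pale clear body and white lid, 48 mm in diameter, 62 mm high, 140 g, standing upright. The point is on its axis, 31 mm up; z up.
- roller_center (a point): Pony roller: round beech handle 22 mm thick with a 30 mm knob at its end, and a crosswise beech barrel 30 mm thick, 60 mm long (72 over its steel fork); 159 mm long in all, 100 g, lying flat. Point: on the handle's axis near the balance, 15 mm up; x along the handle (knob's end 84 mm to -x, barrel's axis 60 mm to +x; straight handle from -68 to +27 mm), y across it, z up.
- small_loop_center (a point): Small loop tool: flat-sided boxwood handle 82 mm long, 11 mm wide, 10 mm thick, brass ferrule, narrow steel wire loop (20 mm wide); 119 mm long in all, 25 g, lying flat. Point: on the handle near the balance, 5 mm up; x along the tool (handle's end 52 mm to -x, loop's end 67 mm to +x), y across the handle, z up.
- scraper_center (a point): Spare, stays on the bench: straight wooden scraper, a plain rectangle of boxwood 100 x 40 x 7 mm, lying flat. The point is at its middle; x along its length, z up.
- knife_center (a point): Spare, stays on the bench: wooden modelling knife, an all-wood stick 177 mm long, 15 mm wide, 10 mm thick, with a flat blade at each end and no wire, lying flat. The point is at its middle; x along its length, z up.

How it is judged:
By the outcome, as a careful person would: the job done as asked, in the order asked, and still so for the second after the job is handed in, with the robot touching nothing.
It also fails if it takes over 134 s, if anything falls off the work surface, if the arm or the gripper's body presses on something with over 40 N, if the wrist force passes 120 N, or if a joint passes its speed limit or range.

ROBOT

A 6-joint arm with a two-finger parallel gripper is mounted at the origin on the work surface. World frame = base frame: x ahead of the robot, y to its left, z up, the work surface at z = 0. Lengths are in m, angles in degrees, forces in N, time in s.
With the tool pointing down it reaches from about 0.3 to 0.825 m from the base axis. Payload 5.4 kg.
Tool frame: the origin (TCP) lies at the very end of the fingers, on their centre line; the grasp point (between the pads) lies 19 mm behind it (robot.hold_point_z is the distance from the TCP to the grasp point, in m); z points along the fingers, y is the line along which they close (so a half turn about z gives the same grasp; the last joint's range is limited). The gripper opens to 92 mm and grips with 3 to 60 N. Pads are 20 mm wide; open, the fingers measure 128 mm over their backs; the gripper's body (75 mm by 189 mm) begins 69 mm behind the grasp point.
Start: joints at [-83.027, 9.076, 91.501, -0, 79.423, -12.038], TCP at [0.187, -0.544, 0.181] pointing down, gripper open.
Joint ranges: [-166.64, 166.64], [-54.1, 131.32], [10.49, 154.53], [-73.88, 253.88], [9.74, 151.15], [-171.62, 171.62]. Speed limits (degrees/s): [147.25, 147.25, 180, 180, 180, 180].

INTERFACE

Orientations are given as a 3x3 rotation matrix whose columns are the frame's x, y, z axes.
In Python, from rig import robot gives the robot as it stands.
- The arm moves only by the tool servo_tool, never from a script. Its argument "deltas" is text: rows parted by semicolons, each of 6 numbers parted by spaces: the shift along the tool's x, y, z in mm, then the turn, a rotation vector about the tool's x, y, z in degrees. A call has 1 to 12 rows; each row is the pose to reach, as a shift and turn from the pose commanded when the call began, along the tool's axes at that moment; what a row does not reach only later rows make up. A row lasts 1/10 s, in which the tool goes at most 50 mm and 8.59 degrees, less where a joint would pass 70% of its speed; a pose out of reach is approached as far as the arm can. A call with a gripper value outside its range is refused whole. "grip" is the finger opening in mm, from 0 to 91.9, set as the call begins (left out, the last holds). The fingers move at their own pace and stop on an object; "squeeze" is the grip in N (left out, the last holds). Time passes only in rows, so rows that repeat a pose let the fingers close. It gives the time, the measured TCP pose, the force, the opening and the grip force at its end, in the units of the state.
- robot.sense(): the state, without advancing time (a new reading comes with each control period).
- robot.grab_frame(name): name is "scene" or "top" or "wrist"; returns the picture (420x560x3 uint8, red, green, blue); there is no depth.
- robot.camera_model(name): a dict with "mtx" (3x3 intrinsics, pixels), "D" ([k1, k2, p1, p2, k3] as OpenCV has them; the pictures are not rectified), "R" (3x3) and "t" (3): a world point X has camera coordinates R X + t. Camera axes: x right, y down, z forward; pixel columns grow to the right and rows downward; lengths in m; the calibration is good to about 2 mm. A picture is of the moment at which its call begins: read the wrist's pose just before it. camera_model takes no time and is no camera call; for the wrist camera it gives the pose at the moment of the call.
- robot.finish_job(): hands the job in; it is judged then, once.
The state is a dict: "clock": time; "joints": joint angles; "joint_vel": joint speeds; "tau": joint torques, N m; "position": TCP position; "ee_rot": TCP orientation; "contact_force": force on the tool from outside, world axes, zero at the start; "ft_torque": the same for the moment, N m; "gripper_width": opening from 0.0 (shut) to 1.0 (fully open); "grip_force": force on a finger pad.
Only numpy, scipy, OpenCV 4.12 (cv2) and the standard library are available. Lean on these libraries where they do the work, as an engineer would, in place of code of your own. Each camera call takes 0.05 s, during which the arm holds its last target. There are 200 camera calls.

## Working session

There is one attempt and no reset: what is moved stays moved. The work goes in short steps, Python scripts to look and compute and a tool call to move; the robot and the scene stay as the last step left them, time stands still between calls to the robot, and variables do not carry over. Pictures are saved under pics/ and viewed, at most 17 in all, crops included, and the job is handed in when it is done.

Besides the shell and the picture viewer there is one more tool, called after "Call:" by a JSON object that holds its "api" and its "payload". servo_tool: Moves the arm, as the interface text tells. Its arguments: {"type":"object","properties":{"deltas":{"type":"string"},"grip":{"type":"number"},"squeeze":{"type":"number"}},"required":["deltas"]}

```bash
mkdir -p pics; ls; python3 - <<'E'
from rig import robot
import cv2
for n in("top","scene"):
    f=robot.grab_frame(n); cv2.imwrite(f"pics/{n}0.png",f[:,:,::-1])
    m=robot.camera_model(n); print(n,m)
print(robot.sense())
E
```

```text
pics
top {'mtx': array([[405.65343845,   0.        , 271.42815313],
       [  0.        , 405.65343845, 209.74569662],
       [  0.        ,   0.        ,   1.        ]]), 'D': array([-0.01640863,  0.        ,  0.        ,  0.        ,  0.        ]), 'R': array([[-0.0141315 , -0.99955018, -0.02645263],
       [-0.99867977,  0.01541597, -0.04900058],
       [ 0.04938633,  0.02572525, -0.9984484 ]]), 't': array([0.02330584, 0.56456601, 0.83433277])}
scene {'mtx': array([[457.14339473,   0.        , 278.38506241],
       [  0.        , 457.14339473, 211.93621305],
       [  0.        ,   0.        ,   1.        ]]), 'D': array([-0.02819587,  0.        ,  0.        ,  0.        ,  0.        ]), 'R': array([[ 0.29492676,  0.95546853, -0.00990414],
       [ 0.8211606 , -0.25874238, -0.50867244],
       [-0.48858313,  0.14188823, -0.86090316]]), 't': array([-0.16721952, -0.43082294,  1.34745341])}
{'clock': 0.1, 'joints': array([-8.30254951e+01,  9.10975237e+00,  9.15626676e+01, -1.08291253e-03,
        7.94240218e+01, -1.20387033e+01]), 'joint_vel': array([-0.02778422, -0.03002438, -0.21009982, -0.00557894,  0.01294543,
       -0.08276832]), 'tau': array([ 5.13478444e-04, -3.86505139e+01, -3.22960818e+01,  7.03308242e-02,
        3.39392305e-02, -4.68210123e-05]), 'position': array([ 0.18721643, -0.54302032,  0.17973046]), 'ee_rot': array([[ 9.45442401e-01,  3.25789222e-01, -2.22831984e-04],
       [ 3.25789128e-01, -9.45440987e-01,  1.66851399e-03],
       [ 3.32909386e-04, -1.65008011e-03, -9.99998583e-01]]), 'contact_force': array([ 0.33565715,  0.09674022, -0.24144063]), 'ft_torque': array([ 0.00043669,  0.02557791, -0.02653817]), 'grip_force': 0.0, 'gripper_width': 1.0035870724942595}
```

View pics/top0.png

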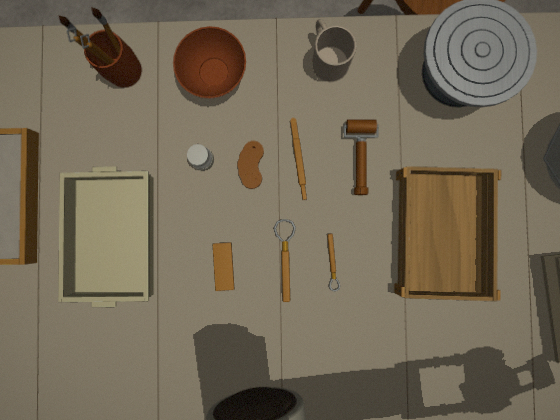

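View pics/scene0.png

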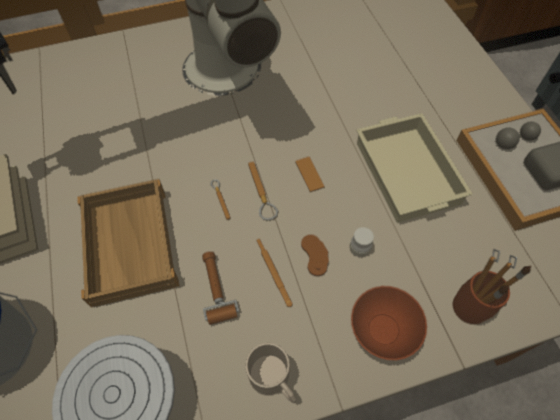

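The top view shows the tub on the left (105,237), the crate on the right (449,232), the jar (200,155), rib (251,163), roller (361,155), big loop (286,262) and small loop (333,262). The knife is at (299,158) and the scraper at (223,266). The scene view shows the same layout, with the jar lid at (363,237).

```bash
cat > h.py <<'E'
import numpy as np, cv2
from rig import robot
def ray(name,px,z,m=None):
    m=m or robot.camera_model(name)
    p=cv2.undistortPoints(np.float64(px).reshape(-1,1,2),m["mtx"],m["D"]).reshape(-1,2)
    d=np.c_[p,np.ones(len(p))]@m["R"]; c=-m["R"].T@m["t"]
    return (c+d*((z-c[2])/d[:,2])[:,None])*1000
def proj(name,X,m=None):
    m=m or robot.camera_model(name)
    return cv2.projectPoints(np.float64(X).reshape(-1,1,3),cv2.Rodrigues(m["R"])[0],m["t"],m["mtx"],m["D"])[0].reshape(-1,2)
def grab(name,fn):
    f=robot.grab_frame(name); cv2.imwrite("pics/"+fn,f[:,:,::-1]); return f
def blobs(name,mask,z,amin=60):
    out=[]
    for c in cv2.findContours(mask,cv2.RETR_EXTERNAL,cv2.CHAIN_APPROX_NONE)[0]:
        if cv2.contourArea(c)<amin: continue
        w=ray(name,c,z)[:,:2]; r=cv2.minAreaRect(np.float32(w))
        b=cv2.boxPoints(r); e=[b[1]-b[0],b[2]-b[1]]; L=max(e,key=np.linalg.norm)
        out.append((c.reshape(-1,2).mean(0).round(),np.round(r[0],1),np.round(sorted(r[1]),1),round(np.degrees(np.arctan2(L[1],L[0]))%180,1)))
    return out
E
python3 - <<'E'
from h import *
f=cv2.imread("pics/top0.png"); hsv=cv2.cvtColor(f,cv2.COLOR_BGR2HSV)
print("cam",-robot.camera_model("top")["R"].T@robot.camera_model("top")["t"])
mask=((hsv[...,1]>110)&(hsv[...,2]>60)).astype(np.uint8)*255
mask[:, :160]=0; mask[:,395:]=0; mask[:110]=0; mask[315:]=0
for o in blobs("top",mask,.007): print(*o)
mj=((hsv[...,2]>165)&(hsv[...,1]<40)).astype(np.uint8)*255; mj[:,:180]=0; mj[:,220:]=0;mj[:135]=0;mj[180:]=0
print("jar top",blobs("top",mj,.062))
c=np.argwhere(mj)[:,::-1]
for p in [(95,100)]: pass
# view enlarged crop
cr=f[110:310,180:400]; cv2.imwrite("pics/crop.png",cv2.resize(cr,None,fx=3,fy=3,interpolation=cv2.INTER_CUBIC)[:600])
l=cv2.hconcat([f[155:315,50:165],f[155:315,390:510]]); cv2.imwrite("pics/cont.png",cv2.resize(l,None,fx=3.4,fy=3.4,interpolation=cv2.INTER_CUBIC))
E
```

```text
cam [ 0.52294537 -0.0068714   0.86131878]
[223. 266.] [448. 119.] [40.3 99.5] 3.0
[285. 272.] [436.6 -12. ] [ 16.  125.1] 0.5
[331. 256.] [ 466.6 -109. ] [11.3 92.5] 4.0
[361. 168.] [ 651.7 -175.2] [ 25.1 112.6] 178.5
[250. 164.] [662.7  60.3] [ 53.7 101.3] 175.2
[362. 126.] [ 739.1 -178.5] [27.9 61.4] 88.9
[298. 158.] [673.7 -43.4] [ 15.  175.6] 7.0
jar top []
```

View pics/crop.png

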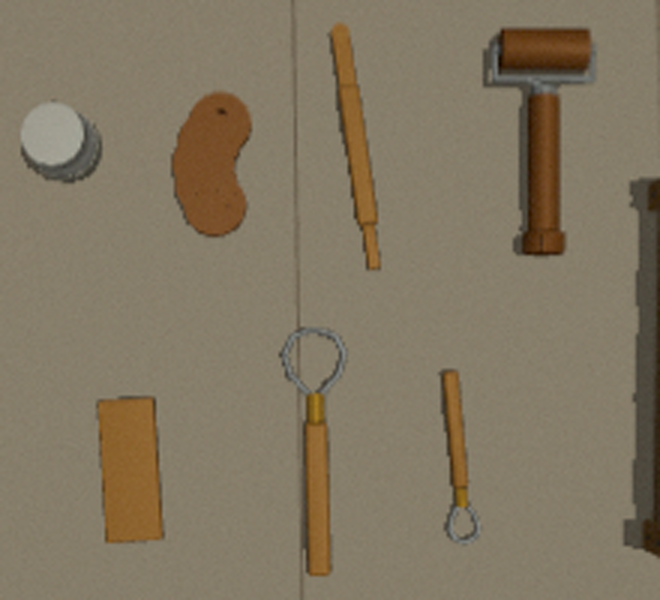

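View pics/cont.png

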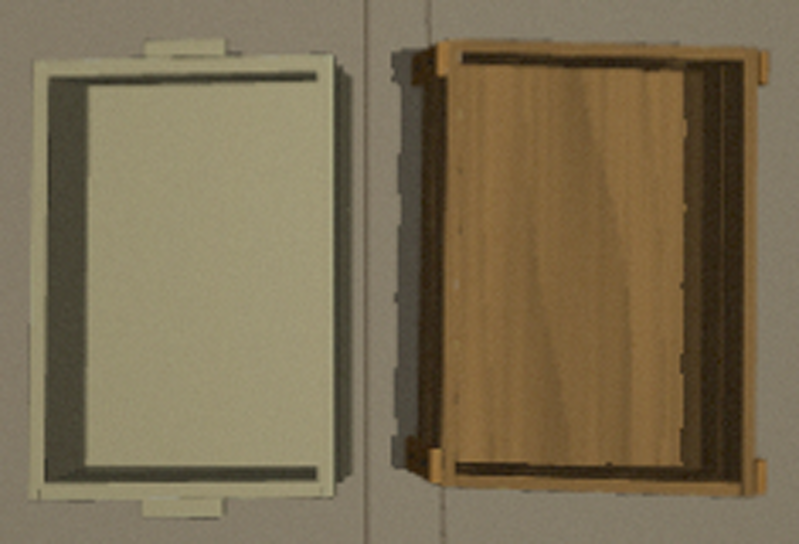

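The crop shows the jar lid at about (198,155) and the big loop's wire end at the top (far x). The small loop's wire end is at the bottom (near x), and the roller's barrel is at the far end. The second picture shows the tub and crate rims, both with their long sides along world x.

```bash
python3 - <<'E'
from h import *
tub=np.array([(35,60),(334,54),(334,495),(30,497)])/3.4+[50,155]
cr=np.array([(443,42),(758,50),(753,494),(443,483)],float); cr=(cr-[391,0])/3.4+[390,155]
for n,p,z in(("tub",tub,.052),("crate",cr,.057)):
    w=ray("top",p,z)[:,:2]; print(n,w.round(),w.mean(0).round(1),[np.linalg.norm(w[i]-w[i-1]).round() for i in range(4)])
# floors cross-check
print("tubfloor", ray("top",np.array([(88,85),(318,85),(318,466),(85,465)])/3.4+[50,155],.005)[:,:2].round())
print("jar",ray("top",[(197.7,154.7)],.062).round(1), "loop end",ray("top",[(285,219)],.003).round(), "small loop end",ray("top",[(333.5,291)],.003).round())
f=cv2.imread("pics/scene0.png"); print("jar scene",ray("scene",[(363.5,237)],.062).round(1))
f=cv2.imread("pics/top0.png"); hsv=cv2.cvtColor(f,cv2.COLOR_BGR2HSV)
m=((hsv[...,1]>110)&(hsv[...,2]>60)).astype(np.uint8); m[:,:230]=0; m[:,272:]=0; m[:130]=0; m[200:]=0
w=ray("top",np.argwhere(m)[:,::-1],.008)[:,:2]
for x in range(600,730,8):
    s=w[abs(w[:,0]-x)<2.2]
    if len(s): print(x,s[:,1].min().round(1),s[:,1].max().round(1))
E
```

```text
tub [[646. 445.]
 [646. 263.]
 [385. 263.]
 [385. 445.]] [515.4 353.8] [np.float64(260.0), np.float64(182.0), np.float64(261.0), np.float64(182.0)]
crate [[ 643. -253.]
 [ 635. -435.]
 [ 379. -422.]
 [ 388. -245.]] [ 511.3 -338.8] [np.float64(255.0), np.float64(182.0), np.float64(256.0), np.float64(177.0)]
tubfloor [[636. 436.]
 [633. 289.]
 [395. 288.]
 [397. 436.]]
jar [[674.9 159.5  62. ]] loop end [[545. -13.   3.]] small loop end [[ 393. -112.    3.]]
jar scene [[678.8 158.3  62. ]]
616 42.8 70.4
624 38.5 76.7
632 36.2 78.7
640 36.2 82.9
648 42.4 84.9
656 42.3 84.8
664 44.3 86.9
672 40.0 84.7
680 33.5 82.5
688 31.3 80.3
696 33.3 73.8
704 35.3 71.6
712 41.6 63.0
```

Call:
{"api": "servo_tool", "payload": {"deltas": "647.3 -420.5 81 0 0 23;647.3 -420.5 81 0 0 23;647.3 -420.5 81 0 0 23;647.3 -420.5 81 0 0 23;647.3 -420.5 81 0 0 23;647.3 -420.5 81 0 0 23;647.3 -420.5 81 0 0 23;647.3 -420.5 81 0 0 23;647.3 -420.5 81 0 0 23;647.3 -420.5 81 0 0 23;647.3 -420.5 81 0 0 23;647.3 -420.5 81 0 0 23", "grip": 62, "squeeze": 12}}

```text
clock: 1.3
position: [0.5547, -0.0719, 0.1176]
ee_rot: [[0.998, -0.069, -0.0], [-0.069, -0.998, -0.0], [-0.0, 0.0, -1.0]]
contact_force: [1.2, -0.5, 1.0]
gripper_width: 0.673
grip_force: 0.0
```

Call:
{"api": "servo_tool", "payload": {"deltas": "98 -145 18 0 0 0;98 -145 18 0 0 0;98 -145 18 0 0 0;98 -145 18 0 0 0;98 -145 18 0 0 0;98 -145 18 0 0 0"}}

```text
clock: 1.9
position: [0.6612, 0.0639, 0.0993]
ee_rot: [[0.998, -0.069, -0.002], [-0.069, -0.998, -0.0], [-0.002, 0.0, -1.0]]
contact_force: [0.8, 0.3, 1.1]
gripper_width: 0.672
grip_force: 0.0
```

```bash
python3 - <<'E'
from h import *
s=robot.sense(); print(s["position"],s["gripper_width"]); f=grab("wrist","w1.png")
m=robot.camera_model("wrist"); p=s["position"]; print(proj("wrist",[[p[0],p[1],.005],[p[0]+.05,p[1],.005],[p[0],p[1]+.03,.005]],m).round())
E
```

```text
[0.66124383 0.06388285 0.09929471] 0.6716632325432321
[[273. 201.]
 [269. 149.]
 [242. 203.]]
```

View pics/w1.png

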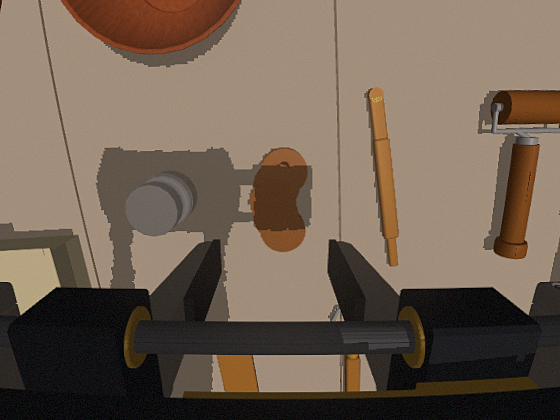

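The wrist view shows the rib centred at about (275,199). The predicted grasp point is (273,201), so I'm going down.

Call:
{"api": "servo_tool", "payload": {"deltas": "0 0 45 0 0 0;0 0 80 0 0 0;0 0 92 0 0 0;0 0 97 0 0 0;0 0 97 0 0 0;0 0 97 0 0 0"}}

```text
clock: 2.55
position: [0.6636, 0.0635, 0.0055]
ee_rot: [[0.998, -0.07, 0.004], [-0.07, -0.998, -0.0], [0.004, 0.0, -1.0]]
contact_force: [-0.2, -0.2, 0.5]
gripper_width: 0.676
grip_force: 0.0
```

Call:
{"api": "servo_tool", "payload": {"deltas": "0 0 0 0 0 0;0 0 0 0 0 0;0 0 0 0 0 0;0 0 0 0 0 0;0 0 0 0 0 0;0 0 0 0 0 0;0 0 0 0 0 0;0 0 0 0 0 0", "grip": 20, "squeeze": 12}}

```text
clock: 3.35
position: [0.6618, 0.0639, 0.003]
ee_rot: [[0.998, -0.07, -0.0], [-0.07, -0.998, 0.0], [-0.0, -0.0, -1.0]]
contact_force: [-0.3, -0.3, -0.1]
gripper_width: 0.219
grip_force: 0.0
```

```bash
python3 - <<'E'
from h import *
f=grab("wrist","w2.png");g=grab("scene","s2.png")
cv2.imwrite("pics/c2.png",cv2.hconcat([f[100:400,100:500],cv2.resize(g[200:310,250:400],(400,300))]))
E
```

```text
(no output)
```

View pics/c2.png

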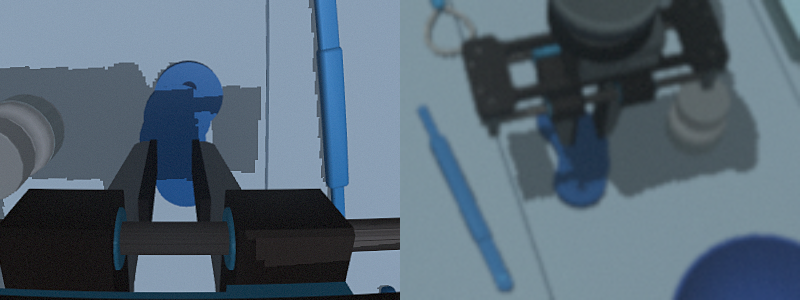

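Call:
{"api": "servo_tool", "payload": {"deltas": "0 0 0 0 0 0;0 0 0 0 0 0;0 0 0 0 0 0;0 0 0 0 0 0;0 0 -45 0 0 0;0 0 -90 0 0 0;0 0 -97 0 0 0;0 0 -97 0 0 0;0 0 -97 0 0 0", "grip": 62}}

```text
clock: 4.35
position: [0.6608, 0.064, 0.0984]
ee_rot: [[0.998, -0.07, -0.003], [-0.07, -0.998, 0.0], [-0.003, -0.0, -1.0]]
contact_force: [-0.3, 0.4, -0.7]
gripper_width: 0.673
grip_force: 0.0
```

```bash
python3 - <<'E'
from h import *
f=grab("wrist","w3.png")
s=robot.sense(); p=s["position"]; print(p,proj("wrist",[p,p+[.0,0,-.05],[p[0],p[1],.005]]).round())
hsv=cv2.cvtColor(f,cv2.COLOR_RGB2HSV)
E
```

```text
[0.6602096  0.06406399 0.09759243] [[274. 236.]
 [274. 214.]
 [274. 202.]]
```

View pics/w3.png

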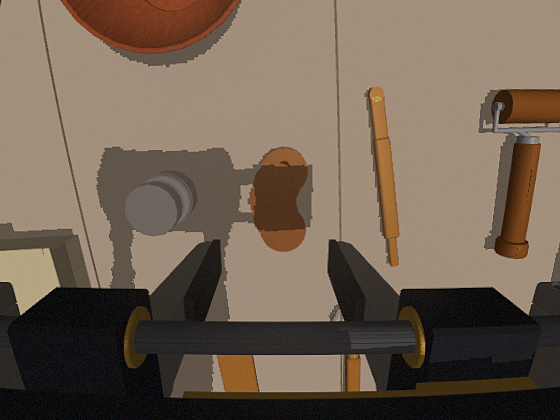

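```bash
python3 - <<'E'
from h import *
s=robot.sense(); p=s["position"]
m=robot.camera_model("wrist")
c=-m["R"].T@m["t"]; print("cam rel tcp",(c-p).round(3))
# pose of w2: tcp (.6618,.0639,.003)
d=np.array([.6618,.0639,.003])-p; m2=dict(m); m2["t"]=-m["R"]@(c+d)
rib=[[.613,.056,.01],[.713,.052,.01],[.662,.0435,.01],[.662,.086,.01],[.662,.064,.003]]
print(proj("wrist",rib,m2).round()-[0,0])
# after: rib location in w3
print(proj("wrist",rib).round())
print("scene tips", proj("scene",[[.6618,.0539,.003],[.6618,.0739,.003],[.6618,.0419,.01],[.6618,.086,.01]]).round())
g=cv2.imread("pics/s2.png"); f=cv2.imread("pics/w2.png")
cv2.imwrite("pics/c3.png",cv2.hconcat([cv2.resize(g[210:300,270:370],(444,400),interpolation=cv2.INTER_CUBIC),cv2.resize(f[140:330,200:360],(337,400),interpolation=cv2.INTER_CUBIC)]))
E
```

```text
cam rel tcp [ 0.076 -0.005  0.204]
[[290. 303.]
 [287. 160.]
 [305. 237.]
 [240. 241.]
 [274. 235.]]
[[285. 249.]
 [283. 145.]
 [295. 200.]
 [251. 203.]
 [274. 199.]]
scene tips [[314. 255.]
 [322. 253.]
 [309. 255.]
 [327. 250.]]
```

View pics/c3.png

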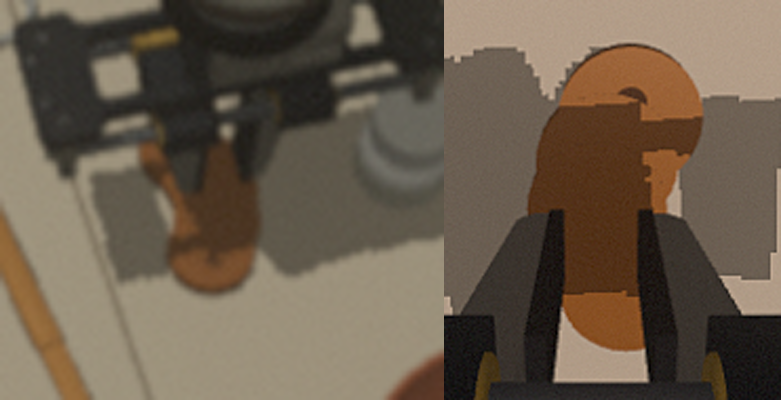

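The fingers closed to 20 mm without gripping, although the reported TCP was 3 mm up, and the rib did not move. I'll check for a height error by going down slowly while watching the force.

Call:
{"api": "servo_tool", "payload": {"deltas": "0 0 45 0 0 0;0 0 85 0 0 0;0 0 97 0 0 0;0 0 97 0 0 0;0 0 97 0 0 0;0 0 97 0 0 0;0 0 98 0 0 0;0 0 99 0 0 0;0 0 100 0 0 0;0 0 100 0 0 0;0 0 100 0 0 0"}}

```text
clock: 5.5
position: [0.6618, 0.0639, 0.0001]
ee_rot: [[0.998, -0.07, -0.0], [-0.07, -0.998, 0.0], [-0.0, -0.0, -1.0]]
contact_force: [-0.3, -0.3, 0.5]
gripper_width: 0.677
grip_force: 0.0
```

Call:
{"api": "servo_tool", "payload": {"deltas": "0 0 1 0 0 0;0 0 2 0 0 0;0 0 2 0 0 0;0 0 2 0 0 0"}}

```text
clock: 5.9
position: [0.6618, 0.0639, -0.002]
ee_rot: [[0.998, -0.07, -0.0], [-0.07, -0.998, 0.0], [-0.0, -0.0, -1.0]]
contact_force: [-0.2, -0.4, 0.4]
gripper_width: 0.678
grip_force: 0.0
```

Call:
{"api": "servo_tool", "payload": {"deltas": "0 0 1 0 0 0;0 0 2 0 0 0;0 0 3 0 0 0;0 0 4 0 0 0;0 0 4 0 0 0;0 0 4 0 0 0"}}

```text
clock: 6.5
position: [0.6619, 0.0639, -0.006]
ee_rot: [[0.998, -0.07, -0.0], [-0.07, -0.998, 0.0], [-0.0, -0.0, -1.0]]
contact_force: [-0.1, -1.1, -0.3]
gripper_width: 0.677
grip_force: 0.0
```

Call:
{"api": "servo_tool", "payload": {"deltas": "0 0 1 0 0 0;0 0 2 0 0 0;0 0 3 0 0 0;0 0 3 0 0 0;0 0 3 0 0 0"}}

```text
clock: 7.0
position: [0.6619, 0.0639, -0.009]
ee_rot: [[0.998, -0.07, -0.0], [-0.07, -0.998, 0.0], [-0.0, -0.0, -1.0]]
contact_force: [-0.4, 0.1, -0.2]
gripper_width: 0.675
grip_force: 0.0
```

Call:
{"api": "servo_tool", "payload": {"deltas": "0 0 1 0 0 0;0 0 2 0 0 0;0 0 3 0 0 0;0 0 3 0 0 0;0 0 3 0 0 0"}}

```text
clock: 7.5
position: [0.6619, 0.0639, -0.012]
ee_rot: [[0.998, -0.07, -0.0], [-0.07, -0.998, 0.0], [-0.0, -0.0, -1.0]]
contact_force: [0.1, 1.7, 0.6]
gripper_width: 0.675
grip_force: 0.0
```

Call:
{"api": "servo_tool", "payload": {"deltas": "0 0 1 0 0 0;0 0 2 0 0 0;0 0 3 0 0 0;0 0 3 0 0 0;0 0 3 0 0 0"}}

```text
clock: 8.0
position: [0.6618, 0.0639, -0.015]
ee_rot: [[0.998, -0.07, -0.0], [-0.07, -0.998, 0.0], [-0.0, -0.0, -1.0]]
contact_force: [1.5, 0.4, -0.2]
gripper_width: 0.671
grip_force: 0.0
```

Call:
{"api": "servo_tool", "payload": {"deltas": "0 0 1 0 0 0;0 0 2 0 0 0;0 0 2 0 0 0;0 0 2 0 0 0"}}

```text
clock: 8.4
position: [0.6618, 0.0639, -0.017]
ee_rot: [[0.998, -0.07, -0.0], [-0.07, -0.998, -0.0], [-0.0, 0.0, -1.0]]
contact_force: [-0.5, 0.9, 0.1]
gripper_width: 0.676
grip_force: 0.0
```

Call:
{"api": "servo_tool", "payload": {"deltas": "0 0 1 0 0 0;0 0 2 0 0 0;0 0 2 0 0 0;0 0 2 0 0 0"}}

```text
clock: 8.8
position: [0.6618, 0.0639, -0.019]
ee_rot: [[0.998, -0.07, -0.0], [-0.07, -0.998, 0.0], [-0.0, 0.0, -1.0]]
contact_force: [0.4, -0.6, 0.7]
gripper_width: 0.677
grip_force: 0.0
```

Call:
{"api": "servo_tool", "payload": {"deltas": "0 0 1 0 0 0;0 0 2 0 0 0;0 0 3 0 0 0;0 0 3 0 0 0;0 0 3 0 0 0"}}

```text
clock: 9.3
position: [0.6618, 0.0639, -0.022]
ee_rot: [[0.998, -0.07, -0.0], [-0.07, -0.998, 0.0], [-0.0, 0.0, -1.0]]
contact_force: [1.1, 0.2, 0.0]
gripper_width: 0.674
grip_force: 0.0
```

Call:
{"api": "servo_tool", "payload": {"deltas": "0 0 1 0 0 0;0 0 2 0 0 0;0 0 2 0 0 0;0 0 2 0 0 0"}}

```text
clock: 9.7
position: [0.6618, 0.0639, -0.024]
ee_rot: [[0.998, -0.07, -0.0], [-0.07, -0.998, 0.0], [-0.0, -0.0, -1.0]]
contact_force: [0.3, 0.4, 0.6]
gripper_width: 0.676
grip_force: 0.0
```

```bash
python3 - <<'E'
from h import *
s=robot.sense(); p=s["position"]; R=s["ee_rot"]; print(p)
f=grab("wrist","w4.png");g=grab("scene","s4.png")
print("wrist tips pred",[proj("wrist",[p+R@[0,sg*.031,-k] for k in(0,.01,.02,.03,.04)]).round().tolist() for sg in(1,-1)])
print("scene tips pred",[proj("scene",[p+R@[0,sg*.031,-k] for k in(0,.01,.02,.03,.04)]).round().tolist() for sg in(1,-1)])
cv2.imwrite("pics/c4.png",cv2.hconcat([cv2.resize(g[200:300,270:380],(440,400),interpolation=cv2.INTER_CUBIC),cv2.resize(f[130:330,190:370],(360,400),interpolation=cv2.INTER_CUBIC)]))
E
```

```text
[ 0.66181141  0.06390792 -0.02401229]
wrist tips pred [[[319.0, 236.0], [321.0, 241.0], [324.0, 247.0], [326.0, 253.0], [329.0, 260.0]], [[228.0, 236.0], [226.0, 241.0], [224.0, 247.0], [221.0, 253.0], [219.0, 260.0]]]
scene tips pred [[[304.0, 262.0], [304.0, 260.0], [304.0, 258.0], [305.0, 256.0], [305.0, 254.0]], [[330.0, 256.0], [330.0, 254.0], [331.0, 252.0], [331.0, 250.0], [332.0, 248.0]]]
```

View pics/c4.png

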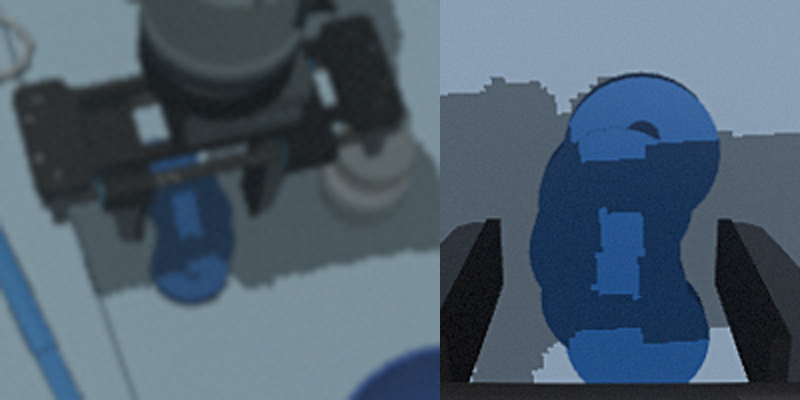

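The tips show in the wrist view at (220,239) and (328,239), and in the scene view near (302,259) and (333,254). That puts the real fingertips about 38 mm behind the reported TCP, so I'll check the body height and the robot's constants.

```bash
python3 - <<'E'
from h import *
print(robot.hold_point_z,[a for a in dir(robot) if a[0]!='_'])
s=robot.sense(); p=s["position"]
for zz in (.0,.03,.05,.065,.08,.1): print(zz,proj("scene",[[p[0]+.037,p[1]-.094,zz],[p[0]+.037,p[1]+.094,zz]]).round().tolist())
E
```

```text
0.0187 ['Unreachable', 'camera_model', 'finish_job', 'grab_frame', 'hold_point_z', 'sense']
0.0 [[283.0, 281.0], [363.0, 257.0]]
0.03 [[283.0, 275.0], [365.0, 252.0]]
0.05 [[283.0, 272.0], [366.0, 248.0]]
0.065 [[283.0, 269.0], [367.0, 244.0]]
0.08 [[283.0, 266.0], [368.0, 241.0]]
0.1 [[283.0, 262.0], [370.0, 237.0]]
```

Call:
{"api": "servo_tool", "payload": {"deltas": "0 0 2 0 0 0;0 0 4 0 0 0;0 0 5 0 0 0;0 0 6 0 0 0;0 0 7 0 0 0;0 0 7 0 0 0;0 0 7 0 0 0"}}

```text
clock: 10.5
position: [0.6619, 0.0639, -0.0309]
ee_rot: [[0.998, -0.07, 0.0], [-0.07, -0.998, -0.0], [0.0, 0.0, -1.0]]
contact_force: [0.1, -0.1, -0.1]
gripper_width: 0.675
grip_force: 0.0
```

Call:
{"api": "servo_tool", "payload": {"deltas": "0 0 1 0 0 0;0 0 2 0 0 0;0 0 2 0 0 0;0 0 2 0 0 0"}}

```text
clock: 10.9
position: [0.6618, 0.0639, -0.033]
ee_rot: [[0.998, -0.07, -0.0], [-0.07, -0.998, -0.0], [-0.0, 0.0, -1.0]]
contact_force: [0.3, 0.9, 0.1]
gripper_width: 0.674
grip_force: 0.0
```

Call:
{"api": "servo_tool", "payload": {"deltas": "0 0 1 0 0 0;0 0 2 0 0 0;0 0 2 0 0 0;0 0 2 0 0 0"}}

```text
clock: 11.3
position: [0.6621, 0.0639, -0.0336]
ee_rot: [[0.998, -0.069, 0.0], [-0.069, -0.998, -0.0], [0.0, 0.0, -1.0]]
contact_force: [-3.7, -0.0, 7.6]
gripper_width: 0.679
grip_force: 3.8
```

Call:
{"api": "servo_tool", "payload": {"deltas": "0 0 0.5 0 0 0;0 0 1 0 0 0;0 0 1 0 0 0;0 0 1 0 0 0"}}

```text
clock: 11.7
position: [0.6621, 0.0639, -0.0336]
ee_rot: [[0.998, -0.069, -0.0], [-0.069, -0.998, -0.0], [-0.0, 0.0, -1.0]]
contact_force: [-6.2, -0.7, 13.1]
gripper_width: 0.677
grip_force: 6.5
```

Call:
{"api": "servo_tool", "payload": {"deltas": "0 0 0.5 0 0 0;0 0 1 0 0 0;0 0 1 0 0 0;0 0 1 0 0 0"}}

```text
clock: 12.1
position: [0.6622, 0.0639, -0.0336]
ee_rot: [[0.998, -0.069, -0.0], [-0.069, -0.998, -0.0], [-0.0, 0.0, -1.0]]
contact_force: [-9.3, -0.1, 18.9]
gripper_width: 0.672
grip_force: 9.3
```

The bench is felt at a reported z of -33.6 mm, so the real tip height is the reported z plus 33.6 mm. Backing off 2 mm and gripping.

Call:
{"api": "servo_tool", "payload": {"deltas": "0 0 -5.5 0 0 0;0 0 -5.5 0 0 0;0 0 -5.5 0 0 0"}}

```text
clock: 12.4
position: [0.6618, 0.0639, -0.0317]
ee_rot: [[0.998, -0.07, 0.0], [-0.07, -0.998, -0.0], [0.0, 0.0, -1.0]]
contact_force: [0.2, 0.3, 0.2]
gripper_width: 0.675
grip_force: 0.0
```

Call:
{"api": "servo_tool", "payload": {"deltas": "0 0 0 0 0 0;0 0 0 0 0 0;0 0 0 0 0 0;0 0 0 0 0 0;0 0 0 0 0 0;0 0 0 0 0 0;0 0 0 0 0 0", "grip": 20, "squeeze": 12}}

```text
clock: 13.1
position: [0.6618, 0.0639, -0.0315]
ee_rot: [[0.998, -0.07, -0.0], [-0.07, -0.998, 0.0], [-0.0, -0.0, -1.0]]
contact_force: [0.0, -0.3, -0.6]
gripper_width: 0.497
grip_force: 11.7
```

Call:
{"api": "servo_tool", "payload": {"deltas": "0 0 -20 0 0 0;0 0 -55 0 0 0;0 0 -90 0 0 0;-8 16 -95 0 0 0;-24 50 -95 0 0 0;-43 90 -95 0 0 0;-62 130 -95 0 0 0;-81 170 -95 0 0 0;-100 212 -95 0 0 0;-120 254 -95 0 0 0;-140 296 -95 0 0 0;-158 336 -95 0 0 0"}}

```text
clock: 14.3
position: [0.4797, -0.2619, 0.0639]
ee_rot: [[0.998, -0.07, 0.0], [-0.07, -0.998, -0.0], [0.0, 0.0, -1.0]]
contact_force: [-0.0, -0.2, 0.3]
gripper_width: 0.496
grip_force: 11.7
```

Call:
{"api": "servo_tool", "payload": {"deltas": "-15 31 0 0 0 0;-21 44 0 0 0 0;-23 47 0 0 0 0;-23 47 0 0 0 0;-23 47 0 0 0 0"}}

```text
clock: 14.8
position: [0.4553, -0.3042, 0.0634]
ee_rot: [[0.998, -0.068, 0.0], [-0.068, -0.998, 0.001], [-0.0, -0.001, -1.0]]
contact_force: [0.3, 0.0, 0.5]
gripper_width: 0.494
grip_force: 11.7
```

```bash
python3 - <<'E'
from h import *
s=robot.sense(); print(s["position"],s["gripper_width"]); f=grab("wrist","w5.png")
g=grab("top","t5.png"); cv2.imwrite("pics/c5.png",cv2.hconcat([cv2.resize(f,(480,360)),cv2.resize(g[150:310,390:530],(315,360))])[:,:,::-1])
E
```

```text
[ 0.45532811 -0.3041934   0.06344908] 0.49400537411655154
```

View pics/c5.png

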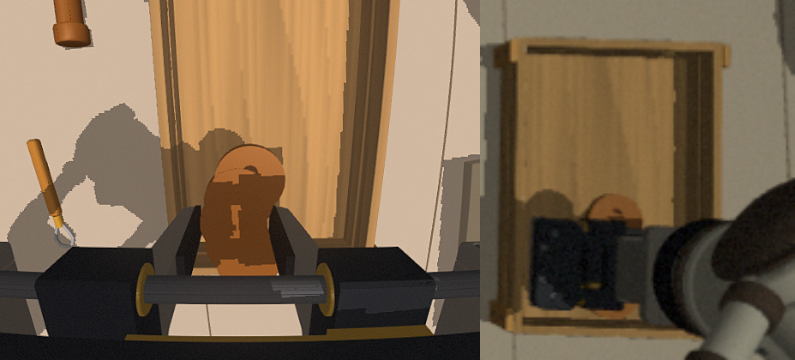

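The rib is held and sits over the left (near-y) half of the crate. Lowering.

Call:
{"api": "servo_tool", "payload": {"deltas": "0 0 20 0 0 0;0 0 45 0 0 0;0 0 65 0 0 0;0 0 78 0 0 0;0 0 83 0 0 0;0 0 85 0 0 0;0 0 86 0 0 0;0 0 87 0 0 0;0 0 87 0 0 0"}}

```text
clock: 15.8
position: [0.4551, -0.306, -0.0228]
ee_rot: [[0.998, -0.07, 0.001], [-0.07, -0.998, -0.001], [0.001, 0.001, -1.0]]
contact_force: [0.0, -0.2, -0.2]
gripper_width: 0.492
grip_force: 11.7
```

Call:
{"api": "servo_tool", "payload": {"deltas": "0 0 0.5 0 0 0;0 0 1 0 0 0;0 0 1.5 0 0 0;0 0 1.5 0 0 0"}}

```text
clock: 16.2
position: [0.4546, -0.3055, -0.025]
ee_rot: [[0.998, -0.07, -0.0], [-0.07, -0.998, 0.0], [-0.0, -0.0, -1.0]]
contact_force: [0.7, 0.1, -0.8]
gripper_width: 0.492
grip_force: 11.7
```

Call:
{"api": "servo_tool", "payload": {"deltas": "0 0 0.5 0 0 0;0 0 1 0 0 0;0 0 1 0 0 0"}}

```text
clock: 16.5
position: [0.4547, -0.3056, -0.026]
ee_rot: [[0.998, -0.07, -0.0], [-0.07, -0.998, 0.0], [-0.0, -0.0, -1.0]]
contact_force: [-0.6, -0.1, -0.3]
gripper_width: 0.495
grip_force: 11.7
```

Call:
{"api": "servo_tool", "payload": {"deltas": "0 0 0.5 0 0 0;0 0 1 0 0 0;0 0 1 0 0 0"}}

```text
clock: 16.8
position: [0.4547, -0.3056, -0.0261]
ee_rot: [[0.998, -0.069, -0.0], [-0.069, -0.998, 0.0], [-0.0, -0.0, -1.0]]
contact_force: [-2.3, 3.1, 6.4]
gripper_width: 0.495
grip_force: 11.8
```

Contact at -26.1. Easing off and releasing.

Call:
{"api": "servo_tool", "payload": {"deltas": "0 0 -0.8 0 0 0;0 0 -0.8 0 0 0;0 0 -0.8 0 0 0;0 0 -0.8 0 0 0;0 0 -0.8 0 0 0", "grip": 51}}

```text
clock: 17.3
position: [0.4546, -0.3055, -0.0263]
ee_rot: [[0.998, -0.07, -0.0], [-0.07, -0.998, 0.0], [-0.0, -0.0, -1.0]]
contact_force: [0.1, 0.7, 0.1]
gripper_width: 0.557
grip_force: 0.0
```

Call:
{"api": "servo_tool", "payload": {"deltas": "0 0 -5 0 0 0;0 0 -20 0 0 0;0 0 -50 0 0 0;0 0 -87 0 0 0;0 0 -92 0 0 0;0 0 -92 0 0 0;0 0 -92 0 0 0"}}

```text
clock: 18.0
position: [0.4541, -0.305, 0.0652]
ee_rot: [[0.998, -0.07, -0.001], [-0.07, -0.998, 0.001], [-0.001, -0.001, -1.0]]
contact_force: [0.7, -0.3, -0.1]
gripper_width: 0.554
grip_force: 0.0
```

Call:
{"api": "servo_tool", "payload": {"deltas": "-4 -42 0 0 0 -1;-9 -90 0 0 0 -4.5;-14 -138 0 0 0 -4.5;-19 -186 0 0 0 -4.5;-24 -234 0 0 0 -4.5;-27 -272 0 0 0 -4.5;-29 -292 0 0 0 -4.5;-29 -292 30 0 0 -4.5;-29 -292 65 0 0 -4.5;-29 -292 88 0 0 -4.5;-29 -292 96 0 0 -4.5;-29 -292 97 0 0 -4.5", "grip": 38}}

```text
clock: 19.2
position: [0.444, -0.0116, -0.0326]
ee_rot: [[1.0, 0.009, -0.005], [0.009, -1.0, 0.001], [-0.005, -0.001, -1.0]]
contact_force: [0.2, 0.1, -0.2]
gripper_width: 0.417
grip_force: 0.0
```

Call:
{"api": "servo_tool", "payload": {"deltas": "0 0 0 0 0 0;0 0 0 0 0 0;0 0 0 0 0 0;0 0 0 0 0 0;0 0 0 0 0 0;0 0 0 0 0 0;0 0 0 0 0 0", "grip": 2, "squeeze": 12}}

```text
clock: 19.9
position: [0.4465, -0.0124, -0.0307]
ee_rot: [[1.0, 0.009, 0.001], [0.009, -1.0, -0.0], [0.001, 0.0, -1.0]]
contact_force: [-0.7, 0.7, 4.2]
gripper_width: 0.172
grip_force: 12.0
```

Call:
{"api": "servo_tool", "payload": {"deltas": "0 0 -20 0 0 0;0 0 -55 0 0 0;0 0 -90 0 0 0;2 16 -95 0 0 0;6 50 -95 0 0 0;11 90 -95 0 0 1;16 130 -95 0 0 2;21 170 -95 0 0 2.8;26 212 -95 0 0 2.8;31 254 -95 0 0 2.8;36 296 -95 0 0 2.8;41 336 -95 0 0 2.8"}}

```text
clock: 21.1
position: [0.4896, -0.3493, 0.0631]
ee_rot: [[0.999, -0.04, -0.001], [-0.04, -0.999, 0.001], [-0.001, -0.001, -1.0]]
contact_force: [0.6, 0.1, 0.2]
gripper_width: 0.171
grip_force: 12.0
```

Call:
{"api": "servo_tool", "payload": {"deltas": "4 26 0 0 0 0;6 34 0 0 0 0;7 36 0 0 0 0;7 36 0 0 0 0;7 36 30 0 0 0;7 36 60 0 0 0;7 36 75 0 0 0;7 36 81 0 0 0;7 36 83 0 0 0;7 36 84 0 0 0;7 36 84 0 0 0;7 36 84 0 0 0"}}

```text
clock: 22.3
position: [0.4962, -0.3848, -0.019]
ee_rot: [[0.999, -0.04, 0.001], [-0.04, -0.999, -0.001], [0.001, 0.001, -1.0]]
contact_force: [0.6, -0.6, -0.7]
gripper_width: 0.173
grip_force: 12.0
```

Call:
{"api": "servo_tool", "payload": {"deltas": "0 0 1 0 0 0;0 0 2 0 0 0;0 0 3 0 0 0;0 0 3 0 0 0;0 0 3 0 0 0"}}

```text
clock: 22.8
position: [0.4955, -0.3841, -0.0232]
ee_rot: [[0.999, -0.04, -0.0], [-0.04, -0.999, 0.0], [-0.0, -0.0, -1.0]]
contact_force: [0.0, -0.9, -1.2]
gripper_width: 0.172
grip_force: 12.0
```

Call:
{"api": "servo_tool", "payload": {"deltas": "0 0 0.5 0 0 0;0 0 1 0 0 0;0 0 1.5 0 0 0;0 0 1.5 0 0 0"}}

```text
clock: 23.2
position: [0.4956, -0.3841, -0.0246]
ee_rot: [[0.999, -0.04, 0.0], [-0.04, -0.999, -0.0], [0.0, 0.0, -1.0]]
contact_force: [0.1, 1.0, -0.3]
gripper_width: 0.172
grip_force: 12.0
```

Call:
{"api": "servo_tool", "payload": {"deltas": "0 0 0.5 0 0 0;0 0 1 0 0 0;0 0 1.5 0 0 0;0 0 1.5 0 0 0"}}

```text
clock: 23.6
position: [0.4956, -0.3841, -0.0247]
ee_rot: [[0.999, -0.04, -0.0], [-0.04, -0.999, 0.0], [-0.0, -0.0, -1.0]]
contact_force: [-4.5, 3.0, 10.4]
gripper_width: 0.177
grip_force: 12.0
```

Call:
{"api": "servo_tool", "payload": {"deltas": "0 0 0.5 0 0 0;0 0 1 0 0 0;0 0 1 0 0 0"}}

```text
clock: 23.9
position: [0.4957, -0.3842, -0.0247]
ee_rot: [[0.999, -0.04, -0.001], [-0.04, -0.999, 0.0], [-0.001, -0.0, -1.0]]
contact_force: [-6.7, 5.4, 16.9]
gripper_width: 0.174
grip_force: 12.0
```

Call:
{"api": "servo_tool", "payload": {"deltas": "0 0 -2.3 0 0 0;0 0 -2.3 0 0 0;0 0 -2.3 0 0 0;0 0 -2.3 0 0 0;0 0 -2.3 0 0 0", "grip": 25}}

```text
clock: 24.4
position: [0.4954, -0.384, -0.0252]
ee_rot: [[0.999, -0.04, -0.0], [-0.04, -0.999, 0.0], [-0.0, -0.0, -1.0]]
contact_force: [0.3, -0.7, -0.7]
gripper_width: 0.27
grip_force: 0.0
```

Call:
{"api": "servo_tool", "payload": {"deltas": "0 0 -5 0 0 0;0 0 -20 0 0 0;0 0 -50 0 0 0;0 0 -90 0 0 0;0 0 -125 0 0 0;0 0 -130 0 0 0;0 0 -130 0 0 0"}}

```text
clock: 25.1
position: [0.4966, -0.3852, 0.1078]
ee_rot: [[0.999, -0.04, 0.003], [-0.04, -0.999, -0.003], [0.003, 0.003, -1.0]]
contact_force: [0.5, 0.1, 0.2]
gripper_width: 0.273
grip_force: 0.0
```

```bash
python3 - <<'E'
from h import *
s=robot.sense(); print(s["position"]); f=grab("scene","s6.png"); g=grab("wrist","w6.png")
cv2.imwrite("pics/c6.png",cv2.hconcat([cv2.resize(f[150:330,60:200],(311,400)),cv2.resize(g,(480,400))])[:,:,::-1])
E
```

```text
[ 0.49659645 -0.38519832  0.10777578]
```

View pics/c6.png

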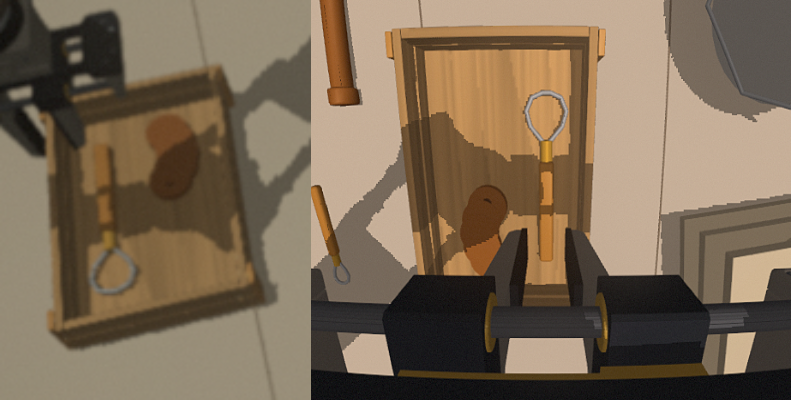

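Both pieces lie flat, the rib in the near-left part and the loop on the right, which leaves the far-left corner free for the jar. Going to the jar.

Call:
{"api": "servo_tool", "payload": {"deltas": "158.6 -550 0 0 0 -2.3;158.6 -550 0 0 0 -2.3;158.6 -550 0 0 0 -2.3;158.6 -550 0 0 0 -2.3;158.6 -550 0 0 0 -2.3;158.6 -550 0 0 0 -2.3;158.6 -550 0 0 0 -2.3;158.6 -550 0 0 0 -2.3;158.6 -550 0 0 0 -2.3;158.6 -550 0 0 0 -2.3;158.6 -550 0 0 0 -2.3;158.6 -550 0 0 0 -2.3", "grip": 66, "squeeze": 15}}

```text
clock: 26.4
position: [0.6747, 0.1634, 0.1023]
ee_rot: [[1.0, 0.004, -0.004], [0.004, -1.0, 0.001], [-0.004, -0.001, -1.0]]
contact_force: [-0.1, -1.0, -1.4]
gripper_width: 0.718
grip_force: 0.0
```

```bash
python3 - <<'E'
from h import *
s=robot.sense(); p=s["position"]; print(p)
f=grab("wrist","w7.png"); m=robot.camera_model("wrist"); hsv=cv2.cvtColor(f,cv2.COLOR_RGB2HSV)
j=proj("wrist",[[.676,.159,.062],[.676,.183,.062]],m); print(j.round())
x,y=j[0].astype(int); r=60
sub=np.zeros(f.shape[:2],np.uint8); sub[max(y-r,0):y+r,x-r:x+r]=1
mk=((hsv[...,1]<45)&(hsv[...,2]>90)).astype(np.uint8)*sub
print(f[y,x],[f[y,x+k].tolist() for k in(-60,-50,-40,40,50,60)])
cv2.imwrite("pics/c7.png",f[max(y-90,0):y+90,max(x-120,0):x+120,::-1])
E
```

```text
[0.67474683 0.16344805 0.10234556]
[[282. 217.]
 [252. 217.]]
[107 101  95] [[98, 84, 76], [100, 87, 77], [91, 80, 69], [156, 137, 119], [160, 141, 123], [155, 138, 119]]
```

View pics/c7.png

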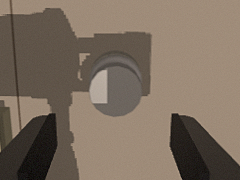

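Call:
{"api": "servo_tool", "payload": {"deltas": "0 0 0 0 0 0;0 0 0 0 0 0;0 0 0 0 0 0"}}

```text
clock: 26.75
position: [0.6754, 0.1575, 0.1044]
ee_rot: [[1.0, -0.002, -0.002], [-0.002, -1.0, -0.0], [-0.002, 0.0, -1.0]]
contact_force: [0.9, -1.6, -0.7]
gripper_width: 0.719
grip_force: 0.0
```

```bash
python3 - <<'E'
from h import *
s=robot.sense(); p=s["position"]; print(p)
m=robot.camera_model("wrist"); f=grab("wrist","w8.png"); s=cv2.cvtColor(f,cv2.COLOR_RGB2HSV)[...,1]
mk=((s<45)).astype(np.uint8)*255; mk[:180]=0; mk[255:]=0; mk[:,:215]=0; mk[:,330:]=0
mk=cv2.morphologyEx(mk,cv2.MORPH_OPEN,np.ones((5,5)))
for c in cv2.findContours(mk,0,1)[0]:
    if cv2.contourArea(c)>300:
        (x,y),r=cv2.minEnclosingCircle(c); print(x,y,r,cv2.boundingRect(c),ray("wrist",[(x,y)],.062,m).round(1))
print(proj("wrist",[[.676,.159,.062]],m))
E
```

```text
[0.6754494  0.15751812 0.10438758]
270.37738037109375 211.56539916992188 30.747896194458008 (244, 182, 52, 61) [[680.2 160.3  62. ]]
[[271.97728094 216.54658967]]
```

Lid centre is at about (270,217), giving the jar at (676,160), which agrees with the first measurement. Descending and gripping.

Call:
{"api": "servo_tool", "payload": {"deltas": "0 -1 30 0 0 0;0 -1 70 0 0 0;0 -1 105 0 0 0;0 -1 120 0 0 0;0 -1 124 0 0 0;0 -1 124 0 0 0;0 -1 124 0 0 0"}}

```text
clock: 27.5
position: [0.6781, 0.16, -0.0162]
ee_rot: [[1.0, -0.0, 0.004], [-0.0, -1.0, 0.0], [0.004, -0.0, -1.0]]
contact_force: [-0.1, -0.2, -0.5]
gripper_width: 0.716
grip_force: 0.0
```

Call:
{"api": "servo_tool", "payload": {"deltas": "0 0 0 0 0 0;0 0 0 0 0 0;0 0 0 0 0 0;0 0 0 0 0 0;0 0 0 0 0 0;0 0 0 0 0 0;0 0 0 0 0 0", "grip": 30, "squeeze": 15}}

```text
clock: 28.2
position: [0.6769, 0.1604, -0.0176]
ee_rot: [[1.0, 0.0, 0.002], [0.0, -1.0, 0.0], [0.002, -0.0, -1.0]]
contact_force: [-0.1, 1.0, 5.2]
gripper_width: 0.514
grip_force: 15.0
```

Call:
{"api": "servo_tool", "payload": {"deltas": "0 0 -15 0 0 0;0 0 -45 0 0 0;0 0 -80 0 0 0;-2 12 -100 0 0 0;-9 40 -100 0 0 0;-17 80 -100 0 0 0;-26 120 -100 0 0 0;-35 160 -100 0 0 0;-44 202 -100 0 0 0;-53 244 -100 0 0 0;-62 286 -100 0 0 0;-71 328 -100 0 0 0"}}

```text
clock: 29.4
position: [0.6041, -0.1695, 0.0814]
ee_rot: [[1.0, 0.0, -0.001], [0.0, -1.0, -0.0], [-0.001, 0.0, -1.0]]
contact_force: [0.5, -0.1, -2.1]
gripper_width: 0.516
grip_force: 15.0
```

Call:
{"api": "servo_tool", "payload": {"deltas": "-9 42 0 0 0 0;-18 80 0 0 0 0;-25 115 0 0 0 0;-29 133 0 0 0 0;-31 140 0 0 0 0;-31 142 0 0 0 0;-31 142 0 0 0 0;-31 142 0 0 0 0"}}

```text
clock: 30.2
position: [0.5745, -0.3083, 0.0811]
ee_rot: [[1.0, 0.002, -0.0], [0.002, -1.0, 0.001], [-0.0, -0.001, -1.0]]
contact_force: [0.4, 0.3, -1.0]
gripper_width: 0.517
grip_force: 15.0
```

Call:
{"api": "servo_tool", "payload": {"deltas": "0 0 20 0 0 0;0 0 45 0 0 0;0 0 66 0 0 0;0 0 78 0 0 0;0 0 84 0 0 0;0 0 87 0 0 0;0 0 88 0 0 0;0 0 89 0 0 0;0 0 89 0 0 0"}}

```text
clock: 31.1
position: [0.5746, -0.3103, -0.007]
ee_rot: [[1.0, 0.0, 0.001], [0.0, -1.0, -0.001], [0.001, 0.001, -1.0]]
contact_force: [-0.3, -0.1, -1.9]
gripper_width: 0.516
grip_force: 15.0
```

Call:
{"api": "servo_tool", "payload": {"deltas": "0 0 0.5 0 0 0;0 0 1 0 0 0;0 0 1.5 0 0 0;0 0 1.5 0 0 0"}}

```text
clock: 31.5
position: [0.5741, -0.3099, -0.0094]
ee_rot: [[1.0, 0.0, -0.0], [0.0, -1.0, 0.0], [-0.0, -0.0, -1.0]]
contact_force: [1.1, 0.4, -1.6]
gripper_width: 0.514
grip_force: 15.0
```

Call:
{"api": "servo_tool", "payload": {"deltas": "0 0 0.5 0 0 0;0 0 1 0 0 0;0 0 1 0 0 0"}}

```text
clock: 31.8
position: [0.5741, -0.3098, -0.0105]
ee_rot: [[1.0, 0.0, -0.0], [0.0, -1.0, 0.0], [-0.0, -0.0, -1.0]]
contact_force: [0.4, 0.9, -1.5]
gripper_width: 0.517
grip_force: 15.0
```

Call:
{"api": "servo_tool", "payload": {"deltas": "0 0 0.5 0 0 0;0 0 1 0 0 0;0 0 1 0 0 0"}}

```text
clock: 32.1
position: [0.5741, -0.3099, -0.0114]
ee_rot: [[1.0, 0.0, -0.0], [0.0, -1.0, 0.0], [-0.0, -0.0, -1.0]]
contact_force: [0.4, -0.1, -1.4]
gripper_width: 0.516
grip_force: 15.0
```

Call:
{"api": "servo_tool", "payload": {"deltas": "0 0 0.5 0 0 0;0 0 0.7 0 0 0;0 0 0.7 0 0 0"}}

```text
clock: 32.4
position: [0.5741, -0.3099, -0.0115]
ee_rot: [[1.0, 0.0, -0.0], [0.0, -1.0, 0.0], [-0.0, -0.0, -1.0]]
contact_force: [-1.9, 0.9, 3.7]
gripper_width: 0.519
grip_force: 15.0
```

Call:
{"api": "servo_tool", "payload": {"deltas": "0 0 -0.5 0 0 0;0 0 -0.5 0 0 0;0 0 -0.5 0 0 0;0 0 -0.5 0 0 0", "grip": 53}}

```text
clock: 32.8
position: [0.5742, -0.31, -0.0116]
ee_rot: [[1.0, 0.0, 0.0], [0.0, -1.0, -0.0], [0.0, 0.0, -1.0]]
contact_force: [0.2, 0.4, 0.3]
gripper_width: 0.575
grip_force: 0.0
```

Call:
{"api": "servo_tool", "payload": {"deltas": "0 0 -5 0 0 0;0 0 -15 0 0 0;0 0 -35 0 0 0;0 0 -65 0 0 0;0 0 -95 0 0 0;0 0 -110 0 0 0;25 -33 -110 0 0 0;54 -70 -110 0 0 1;80 -105 -110 0 0 2;98 -128 -110 0 0 2;104 -136 -110 0 0 2;104 -136 -110 0 0 2"}}

```text
clock: 34.0
position: [0.6783, -0.1731, 0.0982]
ee_rot: [[0.999, -0.033, -0.0], [-0.033, -0.999, -0.0], [-0.0, 0.0, -1.0]]
contact_force: [-0.8, 0.2, 0.1]
gripper_width: 0.577
grip_force: 0.0
```

Call:
{"api": "servo_tool", "payload": {"deltas": "0 0 0 0 0 0;0 0 0 0 0 0", "grip": 42}}

```text
clock: 34.2
position: [0.6773, -0.1756, 0.0985]
ee_rot: [[0.999, -0.037, -0.0], [-0.037, -0.999, -0.0], [-0.0, 0.0, -1.0]]
contact_force: [0.6, -0.8, -0.4]
gripper_width: 0.458
grip_force: 0.0
```

```bash
python3 - <<'E'
from h import *
s=robot.sense(); p=s["position"]; print(p)
m=robot.camera_model("wrist"); f=grab("wrist","w9.png"); g=grab("scene","s9.png"); 
print(proj("wrist",[[.678,-.174,.015],[.678,-.163,.015],[.678,-.185,.015],[.594,-.1715,.015],[.738,-.176,.015]],m).round())
cv2.imwrite("pics/c9.png",cv2.hconcat([cv2.resize(f,(480,400)),cv2.resize(g[150:330,60:200],(311,400))])[:,:,::-1])
E
```

```text
[ 0.67726144 -0.17557186  0.09845858]
[[272. 204.]
 [260. 204.]
 [284. 203.]
 [273. 285.]
 [272. 138.]]
```

View pics/c9.png

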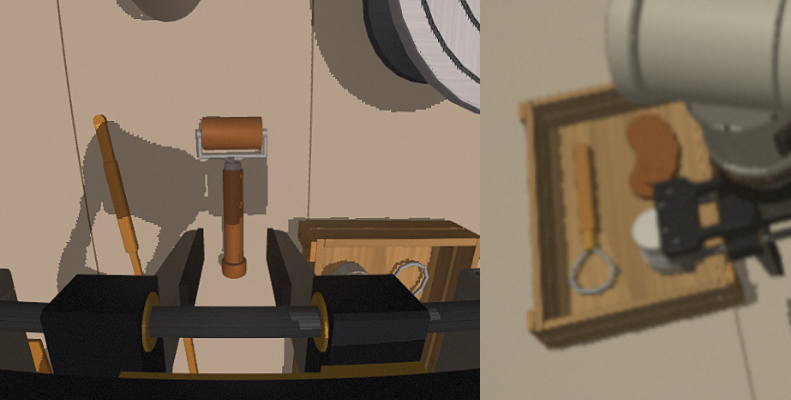

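The roller is where predicted (handle at column 272, barrel at row 139), and the jar stands in the crate. Gripping the roller.

Call:
{"api": "servo_tool", "payload": {"deltas": "0 0 40 0 0 0;0 0 80 0 0 0;0 0 112 0 0 0;0 0 123 0 0 0;0 0 126 0 0 0;0 0 126 0 0 0;0 0 126 0 0 0;0 0 126 0 0 0;0 0 126 0 0 0"}}

```text
clock: 35.2
position: [0.6791, -0.1743, -0.0261]
ee_rot: [[0.999, -0.035, 0.002], [-0.035, -0.999, -0.001], [0.002, 0.001, -1.0]]
contact_force: [0.3, -0.3, 0.7]
gripper_width: 0.46
grip_force: 0.0
```

Call:
{"api": "servo_tool", "payload": {"deltas": "0 0 0 0 0 0;0 0 0 0 0 0;0 0 0 0 0 0;0 0 0 0 0 0;0 0 0 0 0 0;0 0 0 0 0 0;0 0 0 0 0 0", "grip": 8, "squeeze": 18}}

```text
clock: 35.9
position: [0.6781, -0.1738, -0.0275]
ee_rot: [[0.999, -0.035, 0.0], [-0.035, -0.999, 0.0], [0.0, -0.0, -1.0]]
contact_force: [-1.4, -0.6, 1.1]
gripper_width: 0.233
grip_force: 18.0
```

Call:
{"api": "servo_tool", "payload": {"deltas": "0 0 -15 0 0 0;0 0 -45 0 0 0;0 0 -80 0 0 0;-5 -14 -105 0 0 0;-16 -42 -105 0 0 0;-31 -82 -105 0 0 0;-46 -122 -105 0 0 0;-61 -162 -105 0 0 0;-76 -204 -105 0 0 0;-92 -246 -105 0 0 0;-107 -288 -105 0 0 0;-122 -330 -105 0 0 0"}}

```text
clock: 37.1
position: [0.5672, 0.1617, 0.0786]
ee_rot: [[0.999, -0.035, 0.001], [-0.035, -0.999, 0.0], [0.001, -0.0, -1.0]]
contact_force: [0.5, 1.2, -1.2]
gripper_width: 0.232
grip_force: 18.0
```

Call:
{"api": "servo_tool", "payload": {"deltas": "-15 -42 0 0 0 0;-31 -82 0 0 0 -1;-45 -118 0 0 0 -2;-53 -140 0 0 0 -2;-57 -151 0 0 0 -2;-58 -154 0 0 0 -2;-58 -154 0 0 0 -2;-58 -154 0 0 0 -2"}}

```text
clock: 37.9
position: [0.5157, 0.3149, 0.0776]
ee_rot: [[1.0, -0.001, 0.0], [-0.001, -1.0, -0.0], [0.0, 0.0, -1.0]]
contact_force: [0.5, 0.1, 0.0]
gripper_width: 0.235
grip_force: 18.0
```

Call:
{"api": "servo_tool", "payload": {"deltas": "0 0 20 0 0 0;0 0 45 0 0 0;0 0 68 0 0 0;0 0 82 0 0 0;0 0 89 0 0 0;0 0 93 0 0 0;0 0 95 0 0 0;0 0 96 0 0 0;0 0 96 0 0 0"}}

```text
clock: 38.8
position: [0.5156, 0.3163, -0.0178]
ee_rot: [[1.0, 0.0, 0.001], [0.0, -1.0, 0.0], [0.001, -0.0, -1.0]]
contact_force: [-0.7, 1.0, -1.3]
gripper_width: 0.236
grip_force: 18.0
```

Call:
{"api": "servo_tool", "payload": {"deltas": "0 0 1 0 0 0;0 0 2 0 0 0;0 0 2.5 0 0 0;0 0 2.5 0 0 0"}}

```text
clock: 39.2
position: [0.515, 0.3161, -0.0211]
ee_rot: [[1.0, 0.0, -0.0], [0.0, -1.0, -0.0], [-0.0, 0.0, -1.0]]
contact_force: [0.9, 0.7, -0.8]
gripper_width: 0.233
grip_force: 18.0
```

Call:
{"api": "servo_tool", "payload": {"deltas": "0 0 0.5 0 0 0;0 0 1 0 0 0;0 0 1 0 0 0"}}

```text
clock: 39.5
position: [0.515, 0.316, -0.0221]
ee_rot: [[1.0, 0.0, -0.0], [0.0, -1.0, -0.0], [-0.0, 0.0, -1.0]]
contact_force: [0.5, 1.2, -1.5]
gripper_width: 0.234
grip_force: 18.0
```

Call:
{"api": "servo_tool", "payload": {"deltas": "0 0 0.5 0 0 0;0 0 1 0 0 0;0 0 1 0 0 0"}}

```text
clock: 39.8
position: [0.5149, 0.316, -0.0231]
ee_rot: [[1.0, 0.0, -0.0], [0.0, -1.0, -0.0], [-0.0, 0.0, -1.0]]
contact_force: [-0.1, 0.2, -1.6]
gripper_width: 0.236
grip_force: 18.0
```

Call:
{"api": "servo_tool", "payload": {"deltas": "0 0 0.5 0 0 0;0 0 1 0 0 0;0 0 1 0 0 0"}}

```text
clock: 40.1
position: [0.5151, 0.3161, -0.0235]
ee_rot: [[1.0, 0.0, 0.0], [0.0, -1.0, -0.0], [0.0, 0.0, -1.0]]
contact_force: [-2.1, -0.8, 5.2]
gripper_width: 0.231
grip_force: 18.0
```

Call:
{"api": "servo_tool", "payload": {"deltas": "0 0 0.4 0 0 0;0 0 0.8 0 0 0;0 0 0.8 0 0 0"}}

```text
clock: 40.4
position: [0.5151, 0.3161, -0.0236]
ee_rot: [[1.0, 0.0, -0.0], [0.0, -1.0, -0.0], [-0.0, 0.0, -1.0]]
contact_force: [-4.3, -2.1, 8.8]
gripper_width: 0.236
grip_force: 18.0
```

Call:
{"api": "servo_tool", "payload": {"deltas": "0 0 -1.2 0 0 0;0 0 -1.2 0 0 0;0 0 -1.2 0 0 0;0 0 -1.2 0 0 0;0 0 -1.2 0 0 0", "grip": 34}}

```text
clock: 40.9
position: [0.5149, 0.316, -0.0239]
ee_rot: [[1.0, 0.0, -0.0], [0.0, -1.0, -0.0], [-0.0, 0.0, -1.0]]
contact_force: [-0.5, 0.0, -0.1]
gripper_width: 0.366
grip_force: 0.0
```

Call:
{"api": "servo_tool", "payload": {"deltas": "0 0 -5 0 0 0;0 0 -20 0 0 0;0 0 -50 0 0 0;0 0 -90 0 0 0;0 0 -105 0 0 0;-6 46 -105 0 0 0;-12 95 -105 0 0 0;-18 144 -105 0 0 -2;-24 193 -105 0 0 -4;-30 242 -105 0 0 -4;-37 291 -105 0 0 -4;-43 340 -105 0 0 -4"}}

```text
clock: 42.1
position: [0.4715, -0.0257, 0.0818]
ee_rot: [[0.998, 0.07, 0.001], [0.07, -0.998, -0.0], [0.001, 0.0, -1.0]]
contact_force: [1.4, 0.2, -0.1]
gripper_width: 0.368
grip_force: 0.0
```

Call:
{"api": "servo_tool", "payload": {"deltas": "-2 46 0 0 0 0;-4 74 0 0 0 0;-5 85 0 0 0 0;-5 85 0 0 0 0;-5 85 0 0 0 0"}}

```text
clock: 42.6
position: [0.4729, -0.1079, 0.0813]
ee_rot: [[0.998, 0.07, -0.0], [0.07, -0.998, 0.001], [-0.0, -0.001, -1.0]]
contact_force: [0.7, 0.3, 0.0]
gripper_width: 0.37
grip_force: 0.0
```

```bash
python3 - <<'E'
from h import *
s=robot.sense(); p=s["position"]; print(p)
m=robot.camera_model("wrist"); f=grab("wrist","w10.png"); g=grab("top","t10.png")
print((proj("wrist",[[.461,-.1094,.007],[.513,-.106,.007]],m)*[480/560,400/420]).round())
cv2.imwrite("pics/c10.png",cv2.hconcat([cv2.resize(f,(480,400)),cv2.resize(g[155:315,45:165],(300,400))])[:,:,::-1])
E
```

```text
[ 0.47290014 -0.10792415  0.08125303]
[[235. 209.]
 [236. 155.]]
```

View pics/c10.png

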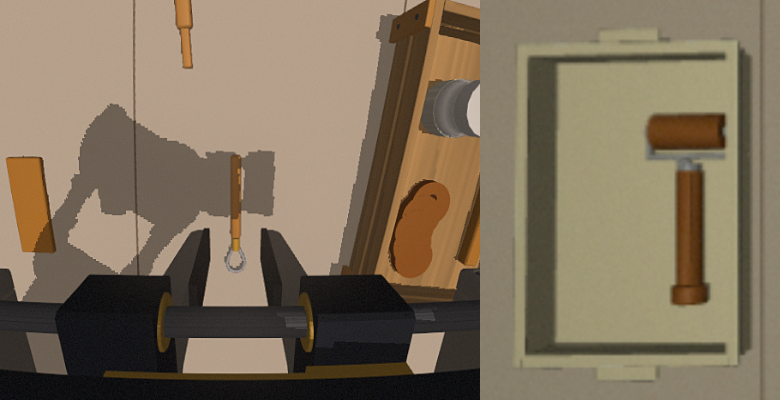

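The roller lies flat in the tub. The small loop's handle end is at (236,155) as predicted. Descending to grip it.

Call:
{"api": "servo_tool", "payload": {"deltas": "-9 0 35 0 0 0;-9 0 75 0 0 0;-9 0 100 0 0 0;-9 0 107 0 0 0;-9 0 109 0 0 0;-9 0 110 0 0 0;-9 0 110 0 0 0;-9 0 110 0 0 0"}}

```text
clock: 43.5
position: [0.4652, -0.1102, -0.0274]
ee_rot: [[0.998, 0.07, 0.002], [0.07, -0.998, -0.001], [0.002, 0.001, -1.0]]
contact_force: [-0.5, 0.4, 1.1]
gripper_width: 0.366
grip_force: 0.0
```

Call:
{"api": "servo_tool", "payload": {"deltas": "0 0 0.5 0 0 0;0 0 1 0 0 0;0 0 1 0 0 0;0 0 1 0 0 0"}}

```text
clock: 43.9
position: [0.464, -0.1097, -0.0296]
ee_rot: [[0.998, 0.07, -0.0], [0.07, -0.998, 0.0], [-0.0, -0.0, -1.0]]
contact_force: [-0.1, 0.4, 1.0]
gripper_width: 0.37
grip_force: 0.0
```

Going 1 mm further if free, then closing.

Call:
{"api": "servo_tool", "payload": {"deltas": "0 0 0.5 0 0 0;0 0 1 0 0 0;0 0 1 0 0 0"}}

```text
clock: 44.2
position: [0.464, -0.1097, -0.0308]
ee_rot: [[0.998, 0.07, -0.0], [0.07, -0.998, 0.0], [-0.0, -0.0, -1.0]]
contact_force: [0.1, -0.1, 0.2]
gripper_width: 0.371
grip_force: 0.0
```

Call:
{"api": "servo_tool", "payload": {"deltas": "0 0 0 0 0 0;0 0 0 0 0 0;0 0 0 0 0 0;0 0 0 0 0 0;0 0 0 0 0 0;0 0 0 0 0 0;0 0 0 0 0 0", "grip": 0, "squeeze": 12}}

```text
clock: 44.9
position: [0.4641, -0.1097, -0.0306]
ee_rot: [[0.998, 0.07, 0.0], [0.07, -0.998, -0.0], [0.0, 0.0, -1.0]]
contact_force: [-0.5, -0.2, -0.3]
gripper_width: 0.119
grip_force: 12.0
```

Call:
{"api": "servo_tool", "payload": {"deltas": "0 0 -20 0 0 0;0 0 -55 0 0 0;0 0 -90 0 0 0;3 -15 -105 0 0 0;8 -45 -105 0 0 0;15 -87 -105 0 0 0;22 -130 -105 0 0 2;29 -173 -105 0 0 4;37 -216 -105 0 0 4;44 -259 -105 0 0 4;52 -302 -105 0 0 4;59 -345 -105 0 0 4"}}

```text
clock: 46.1
position: [0.4987, 0.2405, 0.0743]
ee_rot: [[1.0, 0.0, 0.0], [0.0, -1.0, -0.0], [0.0, 0.0, -1.0]]
contact_force: [0.7, -0.6, 0.2]
gripper_width: 0.116
grip_force: 12.0
```

Call:
{"api": "servo_tool", "payload": {"deltas": "16 -42 0 0 0 0;16 -84 0 0 0 0;16 -120 0 0 0 0;16 -143 0 0 0 0;16 -153 0 0 0 0;16 -157 0 0 0 0;16 -157 0 0 0 0;16 -157 0 0 0 0"}}

```text
clock: 46.9
position: [0.515, 0.3944, 0.0743]
ee_rot: [[1.0, -0.001, -0.0], [-0.001, -1.0, -0.001], [-0.0, 0.001, -1.0]]
contact_force: [1.2, 0.4, 0.4]
gripper_width: 0.115
grip_force: 12.0
```

Call:
{"api": "servo_tool", "payload": {"deltas": "0 0 20 0 0 0;0 0 45 0 0 0;0 0 68 0 0 0;0 0 82 0 0 0;0 0 89 0 0 0;0 0 93 0 0 0;0 0 95 0 0 0;0 0 96 0 0 0;0 0 96 0 0 0"}}

```text
clock: 47.8
position: [0.5153, 0.3959, -0.0209]
ee_rot: [[1.0, 0.0, 0.001], [0.0, -1.0, 0.001], [0.001, -0.001, -1.0]]
contact_force: [-0.6, 0.7, 0.1]
gripper_width: 0.116
grip_force: 12.0
```

Call:
{"api": "servo_tool", "payload": {"deltas": "0 0 1 0 0 0;0 0 2 0 0 0;0 0 2.5 0 0 0;0 0 2.5 0 0 0"}}

```text
clock: 48.2
position: [0.5146, 0.3955, -0.0243]
ee_rot: [[1.0, 0.0, -0.0], [0.0, -1.0, -0.0], [-0.0, 0.0, -1.0]]
contact_force: [0.3, -0.2, -0.7]
gripper_width: 0.12
grip_force: 12.0
```

Call:
{"api": "servo_tool", "payload": {"deltas": "0 0 0.5 0 0 0;0 0 1 0 0 0;0 0 1 0 0 0"}}

```text
clock: 48.5
position: [0.5147, 0.3955, -0.0252]
ee_rot: [[1.0, 0.0, -0.0], [0.0, -1.0, -0.0], [-0.0, 0.0, -1.0]]
contact_force: [0.3, 0.8, -0.4]
gripper_width: 0.118
grip_force: 12.0
```

Call:
{"api": "servo_tool", "payload": {"deltas": "0 0 0.5 0 0 0;0 0 1 0 0 0;0 0 1 0 0 0"}}

```text
clock: 48.8
position: [0.5147, 0.3955, -0.0262]
ee_rot: [[1.0, 0.0, -0.0], [0.0, -1.0, -0.0], [-0.0, 0.0, -1.0]]
contact_force: [0.3, 0.4, -0.4]
gripper_width: 0.114
grip_force: 12.0
```

Call:
{"api": "servo_tool", "payload": {"deltas": "0 0 0.4 0 0 0;0 0 0.8 0 0 0;0 0 0.8 0 0 0"}}

```text
clock: 49.1
position: [0.5148, 0.3956, -0.0266]
ee_rot: [[1.0, 0.0, 0.0], [0.0, -1.0, -0.0], [0.0, 0.0, -1.0]]
contact_force: [-0.9, -1.7, 2.0]
gripper_width: 0.115
grip_force: 12.0
```

Call:
{"api": "servo_tool", "payload": {"deltas": "0 0 0.4 0 0 0;0 0 0.8 0 0 0;0 0 0.8 0 0 0"}}

```text
clock: 49.4
position: [0.5148, 0.3956, -0.0266]
ee_rot: [[1.0, 0.0, -0.0], [0.0, -1.0, -0.0], [-0.0, 0.0, -1.0]]
contact_force: [-2.6, -2.7, 7.1]
gripper_width: 0.116
grip_force: 12.0
```

Contact. Releasing, rising and moving clear towards the base side for a last look.

Call:
{"api": "servo_tool", "payload": {"deltas": "0 0 -1.1 0 0 0;0 0 -1.1 0 0 0;0 0 -1.1 0 0 0;0 0 -1.1 0 0 0;0 0 -1.1 0 0 0", "grip": 22}}

```text
clock: 49.9
position: [0.5146, 0.3955, -0.0269]
ee_rot: [[1.0, 0.0, -0.0], [0.0, -1.0, -0.0], [-0.0, 0.0, -1.0]]
contact_force: [-0.3, -0.1, 0.8]
gripper_width: 0.242
grip_force: 0.0
```

Call:
{"api": "servo_tool", "payload": {"deltas": "0 0 -5 0 0 0;0 0 -20 0 0 0;0 0 -50 0 0 0;0 0 -90 0 0 0;0 0 -130 0 0 0;0 0 -160 0 0 0;-20 45 -160 0 0 0;-40 90 -160 0 0 0;-60 135 -160 0 0 0;-80 180 -160 0 0 0;-100 225 -160 0 0 0;-120 270 -160 0 0 0"}}

```text
clock: 51.1
position: [0.3943, 0.1242, 0.1346]
ee_rot: [[1.0, 0.001, 0.002], [0.001, -1.0, -0.0], [0.002, 0.0, -1.0]]
contact_force: [-0.4, -1.6, -0.1]
gripper_width: 0.24
grip_force: 0.0
```

Call:
{"api": "servo_tool", "payload": {"deltas": "-10 45 0 0 0 0;-20 90 0 0 0 0;-20 120 0 0 0 0;-20 120 0 0 0 0;-20 120 0 0 0 0;-20 120 0 0 0 0"}}

```text
clock: 51.7
position: [0.3751, 0.0064, 0.1339]
ee_rot: [[1.0, 0.001, 0.001], [0.001, -1.0, 0.0], [0.001, -0.0, -1.0]]
contact_force: [-0.3, -0.2, -0.1]
gripper_width: 0.243
grip_force: 0.0
```

```bash
python3 - <<'E'
from h import *
g=grab("top","t11.png"); print(robot.sense()["clock"])
E
```

```text
51.75
```

View pics/t11.png

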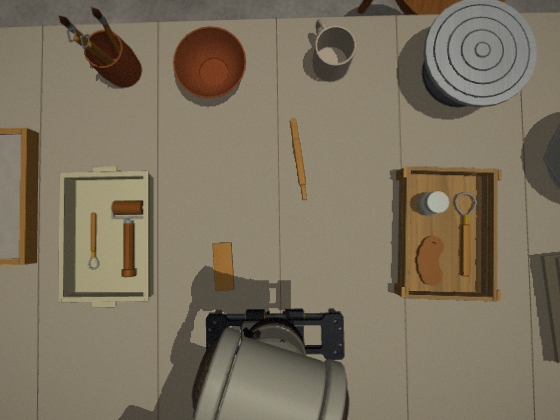

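The final top view shows the crate with the rib (430,260), jar (435,202) and big loop (466,235), and the tub with the roller (128,237) and small loop (94,240). All lie separately, and the knife and scraper have not moved.

```bash
python3 -c "
from rig import robot
print(robot.finish_job())"
```

```text
the job is handed in; nothing more can be done
None
```

I packed both kits and handed the job in at about 52 s, with the rib, large loop tool and jar in the crate, the pony roller and small loop tool in the tub, and the scraper and knife where they lay.

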